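Start and drive the self-tapping wing screw in the chin rest's foot

TASK

The chin rest's foot needs its fixing screw: take the wing-headed self-tapping screw out of the screw caddy, stand it in the pilot hole of the foot, then push firmly straight down while turning it clockwise so that it cuts its thread, until its collar is down on the foot, and let go. Without a firm push it only spins, but push too hard (more than about 17 N) and the foot cracks; leave the other screws and things on the table where they are.

Things in the scene. Friction and masses are not known exactly. Their poses are not given: they have to be found in the camera images.
- screw: the self-tapping screw, hanging upright in one of the caddy's three holes; the only one with a flat wing for a head. Origin at its tip, z up along its axis. Steel shank 10 mm thick and 28 mm long with three small cutting lips at its flat tip; above it a steel collar 22 mm across, 4 mm thick; above that the steel wing. 110 g
- screw_wing (a point): middle of the screw's flat wing, 48 mm above the tip. The wing is 32 mm long (screw's x), 10 mm thick (screw's y) and 32 mm tall (32 to 64 mm above the tip); grip it from above across its thickness. It looks the same after half a turn
- screw_tip (a point): the screw's tip, on its axis
- screw_collar (a point): centre of the underside of the screw's collar, 28 mm above the tip. When the collar comes to lie on the foot it stops hard. Let go, the screw rises by the give that is left (1 to 2 mm), stands by itself and keeps its thread
- foot: chin rest, fixed to the table: a grey block 100 x 90 x 40 mm tall (its x, y, z) with the pilot hole in the middle of its top; origin on the table under the hole. A low arm runs along its +y to a post 165 mm from the hole with a white chin cup, 165 mm tall. A push on the screw of over about 17 N cracks it (the wedged tip doubles it: 34 N of contact force in all is the limit); 12 or 13 N is good
- hole (a point): mouth of the pilot hole in the foot's top face, 40 mm above the table; 11.5 mm wide, chamfered 1.5 mm, straight down. The tip comes to stand on uncut stock 18 to 24 mm down (it differs each time and is not measured): the collar is then 4 to 10 mm above the foot. The stock gives like a spring, 8 N per mm, and springs back
- bite (a point): a point on the hole's axis 21 mm below its mouth (a middle value; not the true depth), where the tip must bite. It bites under a push above 7 to 10 N (differs each time): then clockwise turning seen from above sinks the screw, at 12 N about 9 mm per turn; under less push it only spins; pushing without turning cuts nothing. Up to one turn in all is needed, in several grasps if need be
- caddy: grey block, 60 x 210 x 34 mm tall (its x, y, z), fixed to the table, with three upright through holes 12 mm wide in a row along its y, 70 mm apart, in which the three screws hang by their collars. Origin on the table under its middle
- knob_a: another screw in the caddy, with a round black knob 25 mm across, not to be used; origin at its tip
- knob_b: a second such round-knobbed screw in the caddy, not to be used; origin at its tip
- penlight: steel penlight 140 mm long lying along its y, beyond the caddy; leave alone
- tin: round tin 52 mm across, 28 mm tall, beside the foot; leave alone
- driver: screwdriver lying on the table; leave alone
- occluder: flat black eye occluder with a handle, lying on the table; leave alone
- pump: white pump bottle, 190 mm tall; leave alone
- cup: white cup, 85 mm tall; leave alone

How it is judged:
On the way:
1. the wing screw stands upright in the pilot hole, not yet driven (z of screw_tip in the frame of hole below -0.012 m and horizontal distance between screw_tip and hole below 0.004 m and angle between screw's own z axis and vertical below 0.15 rad), for 0.1 s.
At the end, for the whole second after the job is handed in: the wing screw stands upright (within 0.1 rad) in the pilot hole, its collar within 3 mm of the hole's axis and its underside at most 2.5 mm above the foot's top face, released and at rest (z of screw_collar in the frame of hole between -0.0015 and 0.0025 m and horizontal distance between screw_collar and hole below 0.003 m and angle between screw's own z axis and vertical below 0.1 rad and linear speed of screw below 0.02 m/s and contact force between screw and the fingers below 0.1 N); the robot touches nothing.
It fails at once if the foot cracks: contact forces on it, summed over the screw's wedged lips, shank and collar, above 34 N (reached by a push of about 18 N while turning) (contact force between screw and foot above 34 N).
It fails at once if another screw is taken or pushed out of place (over 10 mm) (distance of any of knob_a, knob_b from where it was at the start of the episode above 0.01 m).
It fails at once if a bystander is displaced by more than 20 mm (distance of any of penlight, tin, driver, occluder, pump, cup from where it was at the start of the episode above 0.02 m).
It also fails if it takes over 67 s, if anything falls off the work surface, if the arm or the gripper's body presses on something with over 40 N, if the wrist force passes 120 N, or if a joint passes its speed limit or range.

ROBOT

A 7-joint arm with a two-finger parallel gripper is mounted at the origin on the work surface. World frame = base frame: x ahead of the robot, y to its left, z up, the work surface at z = 0. Lengths are in m, angles in rad, forces in N, time in s.
With the tool pointing down it reaches from about 0.425 to 0.925 m from the base axis. Payload 6.8 kg.
Tool frame: the origin (TCP) lies midway between the tips of the shut fingers; the grasp point (between the pads) lies 19 mm behind it; z points along the fingers, y is the direction in which the jaws open and shut (so a half turn about z gives the same grasp; the last joint's range is limited). The gripper opens to 85 mm and grips with 20 to 120 N. Pads are 22 mm wide; open, the fingers measure 114 mm over their backs; the gripper's body (76 mm by 85 mm) begins 54 mm behind the grasp point. The pads swing forward as they close: fully open they stand 13 mm farther back than shut.
Start: joints at [-1.287, 0.477, 0.022, 1.555, -0.011, 1.109, -0.083], TCP at [0.258, 0.624, 0.231] pointing down, gripper open.
Joint ranges: [-2.96, 2.96], [-0.34, 2.1], [-1.41, 1.46], [0.24, 2.44], [-1.37, 4.51], [0.17, 1.92], [-2.96, 2.96]. Speed limits (rad/s): [2.39, 2.39, 3.14, 3.14, 3.14, 3.14, 3.14].

INTERFACE

Orientations are given as a unit quaternion [w, x, y, z].
In Python, from station import bot gives the robot as it stands.
- The arm moves only by the shell command python3 -m jog 'ROWS' [FORCE]. ROWS is JSON, a list of rows, each a list of 3 entries, a list of its own where there are three numbers: the shift along the tool's x, y, z in mm, then the turn, a rotation vector about the tool's x, y, z in degrees, then the closure, from -1 (fully open) to 1 (shut). A call has 1 to 12 rows; each row shifts and turns the commanded pose from where the row before left it, along the tool's axes as they then stand; what a row does not reach is not made up. A row lasts 1/8 s, in which the tool goes at most 62.5 mm and 10.7 degrees, less where a joint would pass 70% of its speed; a pose out of reach is approached as far as the arm can. A call is refused whole if a number of a shift passes 62.5 or a number of a turn 10.7, either way. A call with a gripper value outside its range is refused whole. The fingers move at their own pace and stop on an object; FORCE is the grip in N (left out, the last holds). Time passes only in rows, so rows that do not move let the fingers close. It gives the time, the measured TCP pose, the force and the opening at its end, in the units of the state.
- bot.get_obs(): the state, without advancing time (a new reading comes with each control period).
- bot.read_camera(name): name is "scene" or "top" or "wrist"; returns (picture, depth): 400x640x3 uint8, red, green, blue; 400x640 float32, m along the optical axis (not along the pixel's ray), 0 where there is no reading.
- bot.camera_info(name): a dict with "fx", "fy", "cx", "cy" (pixels), "k1" (the pictures are not rectified: a ray, as slopes to the right and down, at radius r is drawn at 1 + k1 r^2 times it, then the intrinsics apply), "world_from_camera" (4x4, takes a point from camera to world coordinates); the wrist camera has in their place "mount" (4x4, takes a point from camera to tool coordinates, whose origin is the TCP and whose axes are the flange's). Camera axes: x right, y up, looking along -z (the intrinsics and any distortion apply to the point x, -y, -z); pixel columns grow to the right and rows downward; lengths in m; the calibration is good to about 2 mm. A picture is of the moment at which its call begins: read the wrist's pose just before it. camera_info takes no time and is no camera call.
- bot.hand_in(): hands the job in, once; it reports no verdict.
Trained networks look in the newest picture that a camera, given by its name, has taken for a name from the list of things; names that differ only in an ending like _2 or _b are one class to them, and where a whole thing is asked for, a point or a joint stands for the part that bears it (a point fixed in the world has none). Each returns a list of dicts, best first, with "score" (0 to 1); they miss things now and then, are a little off and sometimes report something else, mostly with a low value. They report only what shows in the picture. A call takes as long as a camera call.
- bot.find_in(camera, thing): "xy" ([column, row] as shares, 0 to 1, of the picture: columns of its width, rows of its height, amid what is visible of it).
- bot.cut_out(camera, thing): "pixels" (400x640 bool, what is visible of it) and "xy" ([column, row] as shares, 0 to 1, of the picture: columns of its width, rows of its height, amid what is visible of it).
- bot.landmark_of(camera, thing): "xy" ([column, row] as shares, 0 to 1, of the picture: columns of its width, rows of its height: a listed point, or the origin of a listed thing).
The state is a dict: "t": time; "q": joint angles; "joint_vel": joint speeds; "joint_torque": joint torques, N m; "eef_pos": TCP position; "tool_rot": TCP orientation; "contact_force": force on the tool from outside, world axes, zero at the start; "torque": the same for the moment, N m; "gripper_width": opening from 0.0 (shut) to 1.0 (fully open).
Only numpy, scipy, OpenCV 4.12 (cv2) and the standard library are available. Lean on these libraries where they do the work, as an engineer would, in place of code of your own. Each camera call takes 0.05 s, during which the arm holds its last target.

## Working session

There is one attempt and no reset: what is moved stays moved. The work goes in short steps, Python scripts to look and compute and a shell command to move; the robot and the scene stay as the last step left them, time stands still between calls to the robot, and variables do not carry over. Pictures are saved under pics/ and viewed, and the job is handed in when it is done.

```bash
ls; mkdir -p pics; python3 - <<'E'
from station import bot
import cv2,numpy as np
o=bot.get_obs()
for k,v in o.items(): print(k,np.round(v,4))
for c in ["scene","top","wrist"]:
    p,d=bot.read_camera(c); cv2.imwrite(f"pics/{c}0.png",p[:,:,::-1]); np.savez(f"pics/{c}0.npz",p=p,d=d)
    print(c,bot.camera_info(c))
E
```

```text
pics
t 0.0
q [-1.2871  0.4778  0.0224  1.5565 -0.0115  1.1093 -0.0831]
joint_vel [-0.      0.0002 -0.0007  0.0008  0.0003  0.0006  0.0014]
joint_torque [ 1.00000e-04 -5.96474e+01  1.60770e+00 -2.81194e+01  1.24000e-02
  9.30000e-03 -0.00000e+00]
eef_pos [0.2576 0.6233 0.2303]
tool_rot [-1.000e-04  1.947e-01  9.809e-01 -9.000e-04]
contact_force [ 0.7247 -0.4587  0.4747]
torque [ 0.0557 -0.0388 -0.0087]
gripper_width 1.0017
scene {'fx': 364.7580128762831, 'fy': 364.7580128762831, 'cx': 314.800306365985, 'cy': 198.27572941996394, 'k1': 0.019722409418979913, 'world_from_camera': array([[ 0.73146849, -0.39486817,  0.55590734,  1.08836714],
       [ 0.68181947,  0.4131255 , -0.60369656, -0.58134923],
       [ 0.00872106,  0.82061346,  0.57141709,  0.668141  ],
       [ 0.        ,  0.        ,  0.        ,  1.        ]])}
top {'fx': 450.6715968009691, 'fy': 450.6715968009691, 'cx': 324.3635855639177, 'cy': 198.17067880184015, 'k1': -0.04950752482929551, 'world_from_camera': array([[-0.02145711,  0.98782528, -0.15408053,  0.34204289],
       [-0.99973616, -0.02246367, -0.00479445,  0.0322523 ],
       [-0.0081973 ,  0.153937  ,  0.98804666,  1.22522629],
       [ 0.        ,  0.        ,  0.        ,  1.        ]])}
wrist {'fx': 277.5247632215216, 'fy': 277.5247632215216, 'cx': 318.93107731921583, 'cy': 200.58965649215693, 'k1': 0.0012060052053148057, 'mount': array([[-6.99964531e-04,  9.65428553e-01,  2.60666875e-01,
         6.54752219e-02],
       [ 9.99999696e-01,  5.86234353e-04,  5.14054328e-04,
         6.26332952e-04],
       [ 3.43470849e-04,  2.60667155e-01, -9.65428670e-01,
        -1.41404406e-01],
       [ 0.00000000e+00,  0.00000000e+00,  0.00000000e+00,
         1.00000000e+00]])}
```

View pics/top0.png

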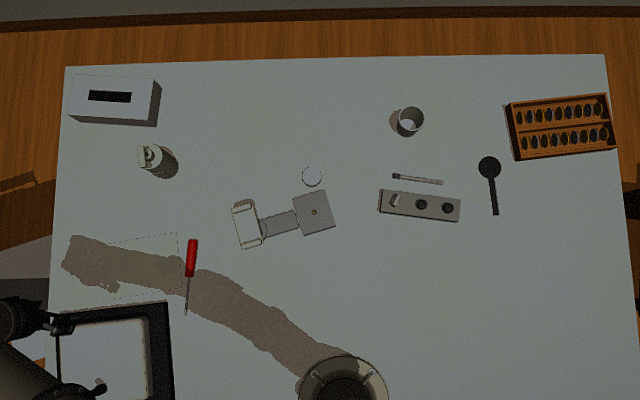

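View pics/scene0.png

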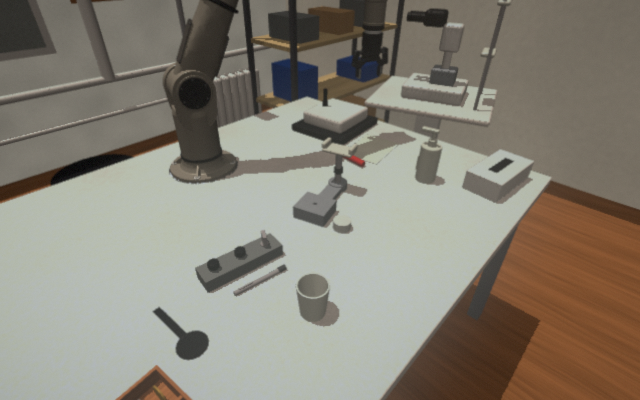

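View pics/wrist0.png

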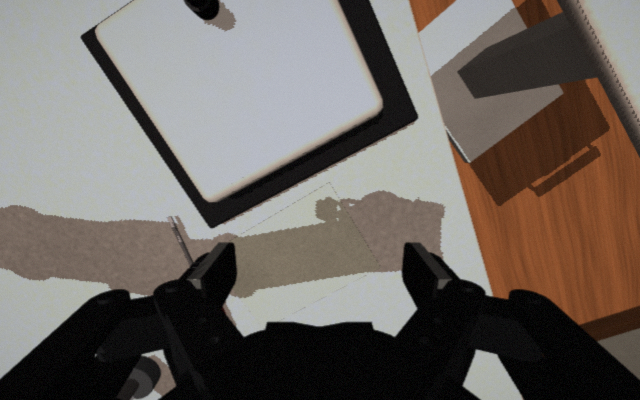

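The top view shows the wing screw in the caddy's left hole near (395,199). The knobs are at (421,204) and (447,208), the foot with its hole is at (314,212), and the tin is at (312,176).

```bash
cat > h.py <<'E'
import numpy as np,cv2
from scipy.spatial.transform import Rotation as R
from station import bot
def pose(o=None):
    o=o or bot.get_obs(); q=o["tool_rot"]; T=np.eye(4); T[:3,:3]=R.from_quat([q[1],q[2],q[3],q[0]]).as_matrix(); T[:3,3]=o["eef_pos"]; return T
def ray(cam,uv,W=None):
    i=bot.camera_info(cam); K=np.array([[i["fx"],0,i["cx"]],[0,i["fy"],i["cy"]],[0,0,1]])
    x,y=cv2.undistortPoints(np.array([[uv]],float),K,np.array([i["k1"],0,0,0.]))[0,0]
    if W is None: W=i["world_from_camera"] if "world_from_camera" in i else pose()@i["mount"]
    return W[:3,3],W[:3,:3]@np.array([x,-y,-1.])
def onz(cam,uv,z,W=None):
    c,d=ray(cam,uv,W); return c+d*(z-c[2])/d[2]
def proj(cam,X,W=None):
    i=bot.camera_info(cam)
    if W is None: W=i["world_from_camera"] if "world_from_camera" in i else pose()@i["mount"]
    p=W[:3,:3].T@(np.array(X)-W[:3,3]); x,y=p[0]/-p[2],-p[1]/-p[2]; s=1+i["k1"]*(x*x+y*y)
    return np.array([i["fx"]*x*s+i["cx"],i["fy"]*y*s+i["cy"]])
def tri(rays):
    A=np.zeros((3,3));b=np.zeros(3);P=[]
    for c,d in rays:
        d=d/np.linalg.norm(d);M=np.eye(3)-np.outer(d,d);A+=M;b+=M@c;P.append((M,c))
    X=np.linalg.solve(A,b); return X,[np.linalg.norm(M@(X-c)) for M,c in P]
def dep(cam,uv,d,W=None):
    c,r=ray(cam,uv,W); return c+r*d
E
python3 - <<'E'
from h import *
S=np.array([640,400])
for n in ["screw_wing","screw_collar","hole"]:
    rs=[]
    for c in ["top","scene"]:
        bot.read_camera(c)
        l=bot.landmark_of(c,n)
        print(n,c,[(np.round(np.array(a["xy"])*S,1),round(a["score"],2)) for a in l[:3]])
        if l: rs.append(ray(c,np.array(l[0]["xy"])*S))
    if len(rs)==2:
        X,e=tri(rs); print(X,e)
z=np.load("pics/top0.npz"); d=z["d"]
for uv in [(394,199),(420,204),(314,212),(322,222),(407,203)]:
    print(uv,dep("top",uv,d[uv[1],uv[0]]))
E
```

```text
screw_wing top [(array([397.8, 199.4]), 0.66)]
screw_wing scene [(array([260.9, 236.5]), 0.48)]
[ 0.5149817  -0.15555955  0.06015381] [np.float64(0.0018428195952057132), np.float64(0.0018428195952057192)]
screw_collar top [(array([394.5, 201.3]), 0.6)]
screw_collar scene [(array([263.6, 243.4]), 0.64), (array([239.5, 264.2]), 0.45)]
[ 0.51466316 -0.15005924  0.03310719] [np.float64(0.0009863671430925336), np.float64(0.0009863671430925677)]
hole top [(array([315.7, 213.1]), 0.98)]
hole scene [(array([313.6, 201.4]), 0.84), (array([424.7, 180.6]), 0.17)]
[0.4881632  0.06290514 0.04348678] [np.float64(0.0016716020200971103), np.float64(0.0016716020200970574)]
(394, 199) [ 0.52081628 -0.14758032  0.03741596]
(420, 204) [ 0.50258402 -0.21147016  0.06056076]
(314, 212) [0.49322657 0.06689758 0.01757287]
(322, 222) [0.46318203 0.04559108 0.04163763]
(407, 203) [ 0.50991772 -0.1826035   0.03271765]
```

```bash
python3 - <<'E'
import cv2,numpy as np
a=cv2.imread("pics/top0.png")[180:235,365:475]; b=cv2.imread("pics/scene0.png")[220:300,190:300]
c=np.vstack([cv2.resize(a,(700,350),interpolation=2),cv2.resize(b[:36],(700,229),interpolation=2)]); c=cv2.convertScaleAbs(c,alpha=1.8)
cv2.imwrite("pics/z.png",c)
E
```

```text
(no output)
```

View pics/z.png

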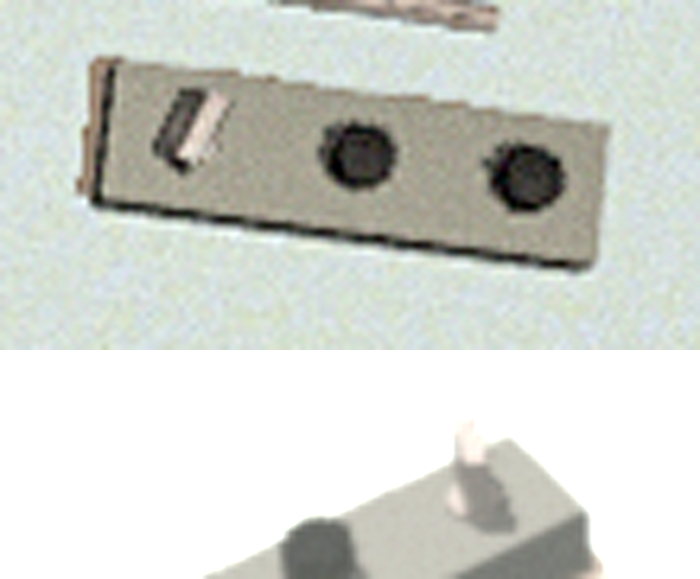

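The wing's lit top edge lies at about -25° azimuth, so the current tool yaw already suits it. I'll move over the caddy.

```bash
python3 -m jog '[[[-31,13,0],[0,0,0],-1],[[-31,13,0],[0,0,0],-1],[[-31,13,0],[0,0,0],-1],[[-27,-41,0],[0,0,0],-1],[[-27,-41,0],[0,0,0],-1],[[-27,-41,0],[0,0,0],-1],[[-27,-41,0],[0,0,0],-1],[[-27,-41,0],[0,0,0],-1],[[-27,-41,0],[0,0,0],-1],[[-27,-41,0],[0,0,0],-1],[[-27,-41,0],[0,0,0],-1]]' 40
python3 -m jog '[[[-27,-41,0],[0,0,0],-1],[[-27,-41,0],[0,0,0],-1],[[-27,-41,0],[0,0,0],-1],[[-27,-41,0],[0,0,0],-1],[[-27,-41,0],[0,0,0],-1],[[-27,-41,0],[0,0,0],-1],[[-27,-41,0],[0,0,0],-1],[[-27,-41,0],[0,0,0],-1],[[0,0,20],[0,0,0],-1],[[0,0,0],[0,0,0],-1],[[0,0,0],[0,0,0],-1]]'
python3 - <<'E'
from h import *
o=bot.get_obs(); print(o["q"],o["eef_pos"],o["tool_rot"])
p,d=bot.read_camera("wrist"); cv2.imwrite("pics/w1.png",p[:,:,::-1]); np.savez("pics/w1.npz",d=d,T=pose(o))
for n in ["screw_wing","screw_collar","screw_tip"]:
    print(n,[(np.array(a["xy"])*[640,400],a["score"]) for a in bot.landmark_of("wrist",n)[:2]])
print(proj("wrist",[.515,-.153,.06],pose(o)@bot.camera_info("wrist")["mount"]))
E
```

```text
t: 2.12
eef_pos: [0.4333, 0.2372, 0.2316]
tool_rot: [0.0, 0.195, 0.981, 0.0]
contact_force: [0.5, -0.8, -0.4]
gripper_width: 1.003
t: 3.5
eef_pos: [0.5076, -0.1462, 0.2118]
tool_rot: [0.0, 0.194, 0.981, 0.0]
contact_force: [0.7, -0.4, -0.5]
gripper_width: 0.999
[-0.19733566  0.26823979  0.43142392  1.94963878 -0.13698267  0.95145402
  1.48041737] [ 0.50761678 -0.1461599   0.21175771] [1.43261397e-04 1.94069271e-01 9.80987801e-01 1.79074319e-04]
screw_wing [(array([320.896, 195.   ]), 0.89)]
screw_collar [(array([317.184, 190.2  ]), 0.58)]
screw_tip [(array([320. , 184.6]), 0.61), (array([322.176, 189.52 ]), 0.57)]
[315.22013274 196.80209779]
```

View pics/w1.png

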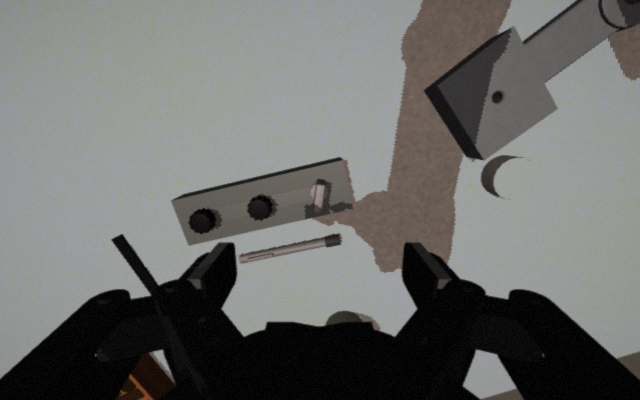

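```bash

python3 -m jog '[[[0,0,35],[0,0,0],-1],[[0,0,35],[0,0,0],-1],[[0,0,0],[0,0,0],-1],[[0,0,0],[0,0,0],-1]]'
python3 - <<'E'
from h import *
o=bot.get_obs(); print(o["eef_pos"],o["tool_rot"])
p,d=bot.read_camera("wrist"); cv2.imwrite("pics/w2.png",cv2.convertScaleAbs(cv2.resize(p[100:260,220:440,::-1],(770,560),interpolation=2),alpha=1.8)); np.savez("pics/w2.npz",d=d,p=p,T=pose(o))
W1=np.load("pics/w1.npz")["T"]@bot.camera_info("wrist")["mount"];W2=pose(o)@bot.camera_info("wrist")["mount"]
for n in ["screw_wing","screw_collar","screw_tip"]:
    l=bot.landmark_of("wrist",n)
    print(n,[(np.array(a["xy"])*[640,400],a["score"]) for a in l[:2]])
    for z in [.034,.054,.070]:print(z,onz("wrist",np.array(l[0]["xy"])*[640,400],z,W2) if l else 0)
    if n=="screw_wing": print(tri([ray("wrist",(320.9,195),W1),ray("wrist",np.array(l[0]["xy"])*[640,400],W2)]))
c=bot.cut_out("wrist","screw"); print(c[0]["score"],[np.array(a["xy"])*[640,400] for a in c]) 
np.savez("pics/m2.npz",m=c[0]["pixels"])
ys,xs=np.nonzero(c[0]["pixels"]); print(xs.min(),xs.max(),ys.min(),ys.max())
P=np.array([dep("wrist",(x,y),d[y,x],W2) for x,y in zip(xs,ys) if d[y,x]>0])
print(np.percentile(P[:,2],[2,20,50,80,90,98]))
Q=P[(P[:,2]>.064)&(P[:,2]<.078)]; print(len(Q),Q.mean(0))
if len(Q)>10:
    print(cv2.minAreaRect((Q[:,:2]*1000).astype(np.float32)))
E
```

```text
t: 4.2
eef_pos: [0.5082, -0.147, 0.1425]
tool_rot: [0.001, 0.195, 0.981, 0.0]
contact_force: [0.5, 0.1, -0.0]
gripper_width: 1.006
[ 0.5081625  -0.1470076   0.14252246] [7.44221482e-04 1.94619283e-01 9.80878576e-01 2.76169004e-05]
screw_wing []
0.034 0
0.054 0
0.07 0Traceback (most recent call last):
  File "<stdin>", line 9, in <module>
IndexError: list index out of range
```

View pics/w2.png

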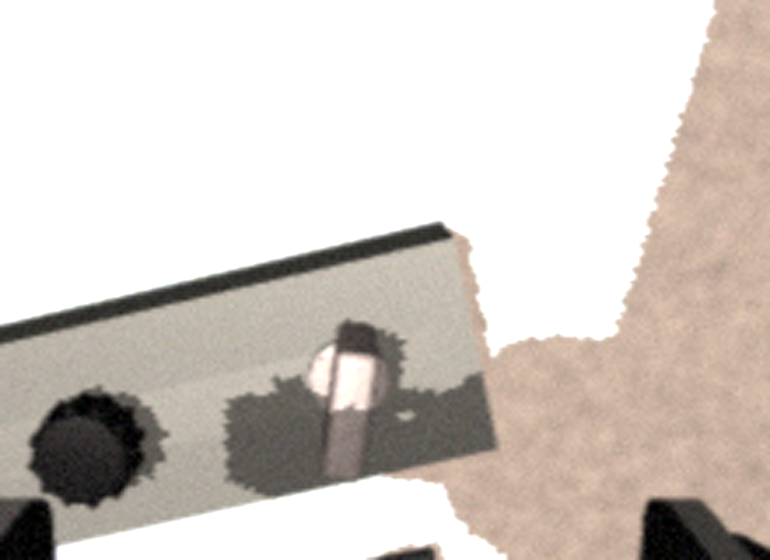

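```bash
cat > ov.py <<'E'
from h import *
def boxpts(x,y,yaw,z0,z1,L=.032,T=.010):
    c,s=np.cos(yaw),np.sin(yaw)
    return [np.array([x+a*L/2*c-b*T/2*s,y+a*L/2*s+b*T/2*c,z]) for z in (z0,z1) for a,b in [(-1,-1),(1,-1),(1,1),(-1,1)]]
def overlay(p,W,x,y,yaw,z0,off,sc,cam="wrist"):
    P=[(proj(cam,X,W)-off+.5)*sc-.5 for X in boxpts(x,y,yaw,z0,z0+.032)]
    for s in (0,4):
        for i in range(4): cv2.line(p,tuple(np.int32(P[s+i].round())),tuple(np.int32(P[s+(i+1)%4].round())),(0,0,255) if s else (255,0,0),1)
    a=np.linspace(0,2*np.pi,40); C=np.array([(proj(cam,[x+.011*np.cos(t),y+.011*np.sin(t),z0],W)-off+.5)*sc-.5 for t in a])
    cv2.polylines(p,[np.int32(C.round())],True,(0,200,0),1)
E
python3 - <<'E'
from ov import *
z=np.load("pics/w2.npz");W2=z["T"]@bot.camera_info("wrist")["mount"];p=z["p"];d=z["d"]
off=np.array([220,100]);sc=3.5
cr=lambda a:np.array(a)/sc+off
A=[onz("wrist",cr(c),.070,W2)[:2] for c in [(342,353),(378,356),(363,478),(326,475)]]
A=np.array(A); print(A); c=A.mean(0); v=(A[0]+A[1]-A[2]-A[3])/2; print("c",c,"len",np.linalg.norm(v),"az",np.degrees(np.arctan2(v[1],v[0])), "w",np.linalg.norm(A[0]-A[1]))
print(np.round([dep("wrist",cr(q),d[tuple(np.int32(cr(q)[::-1].round()))],W2) for q in [(355,385),(348,440),(358,365),(318,370),(150,380),(345,465)]],4))
im=cv2.convertScaleAbs(cv2.resize(p[100:260,220:440,::-1],(770,560),interpolation=2),alpha=1.6)
overlay(im,W2,c[0],c[1],np.arctan2(v[1],v[0]),.038,off,sc); cv2.imwrite("pics/o2.png",im)
E
```

```text
[[ 0.5011604  -0.14458875]
 [ 0.50496028 -0.13726498]
 [ 0.53134937 -0.15174874]
 [ 0.5273021  -0.15953674]]
c [ 0.51619304 -0.1482848 ] len 0.03010694269377727 az 150.73913307773822 w 0.008250862027001928
[[ 0.5098 -0.1449  0.0686]
 [ 0.5217 -0.1516  0.0685]
 [ 0.5055 -0.1424  0.0688]
 [ 0.5116 -0.156   0.0359]
 [ 0.4976 -0.1994  0.0329]
 [ 0.527  -0.1545  0.0692]]
```

View pics/o2.png

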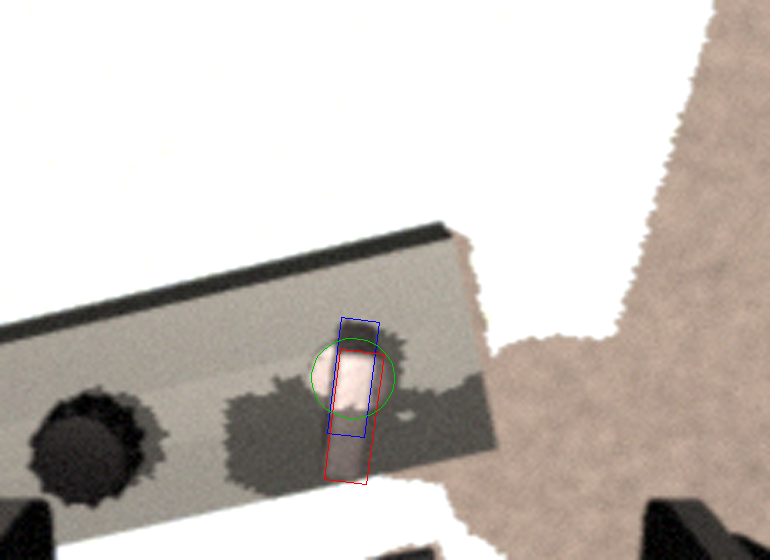

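```bash

python3 -m jog '[[[-7.4,1,0],[0,0,7],-0.3],[[0,0,20],[0,0,0],0],[[0,0,0],[0,0,0],0],[[0,0,0],[0,0,0],0]]'
python3 - <<'E'
from ov import *
o=bot.get_obs(); print(o["eef_pos"],o["tool_rot"])
p,d=bot.read_camera("wrist");T=pose(o);W2=T@bot.camera_info("wrist")["mount"]; np.savez("pics/w3.npz",d=d,p=p,T=T)
off=np.array([250,120])
im=cv2.convertScaleAbs(cv2.resize(p[120:240,250:410,::-1],(800,600),interpolation=2),alpha=1.6)
cv2.imwrite("pics/w3.png",im)
overlay(im,W2,.5154,-.1489,np.radians(150.7),.038,off,5);cv2.imwrite("pics/o3.png",im)
E
```

```text
t: 4.8
eef_pos: [0.5151, -0.1489, 0.1223]
tool_rot: [0.001, 0.254, 0.967, 0.0]
contact_force: [-1.0, -1.0, 0.2]
gripper_width: 0.503
[ 0.51509652 -0.14892174  0.12233266] [6.52279266e-04 2.54175226e-01 9.67157954e-01 1.44908848e-04]
```

View pics/w3.png

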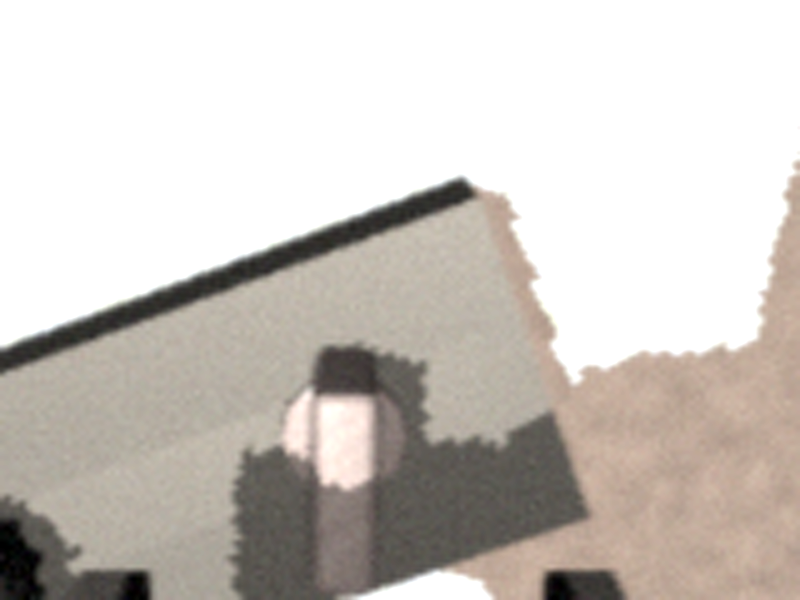

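View pics/o3.png

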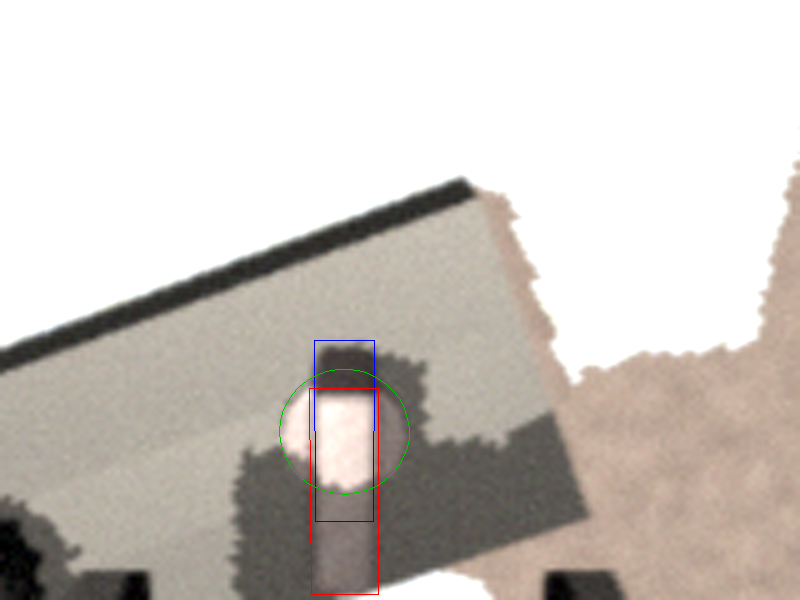

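The wing lies straight and centred under the jaws. Next I'll descend, grip and check.

```bash

python3 -m jog '[[[0,0,30],[0,0,0],0],[[0,0,30],[0,0,0],0],[[0,0,18],[0,0,0],0],[[0,0,0],[0,0,0],0],[[0,0,0],[0,0,0],0.5],[[0,0,0],[0,0,0],1],[[0,0,0],[0,0,0],1],[[0,0,0],[0,0,0],1]]' 60
python3 - <<'E'
from ov import *
o=bot.get_obs(); print(o["eef_pos"],o["tool_rot"],o["contact_force"],o["q"],o["gripper_width"])
p,d=bot.read_camera("wrist");T=pose(o);W2=T@bot.camera_info("wrist")["mount"]; np.savez("pics/w4.npz",d=d,p=p,T=T)
im=cv2.convertScaleAbs(p[:,:,::-1],alpha=1.6)
cv2.imwrite("pics/w4.png",im)
E
```

```text
t: 5.85
eef_pos: [0.5155, -0.149, 0.0445]
tool_rot: [0.001, 0.254, 0.967, 0.0]
contact_force: [-0.1, 0.3, 6.1]
gripper_width: 0.102
[ 0.51554186 -0.14896775  0.04449391] [1.08337505e-03 2.54229287e-01 9.67143343e-01 2.23251185e-04] [-0.14292462  0.33990555  6.104561  ] [-0.11276609  0.53481425  0.35434194  2.04761107 -0.31527476  0.60810918
  1.51324396] 0.10197407395299403
```

View pics/w4.png

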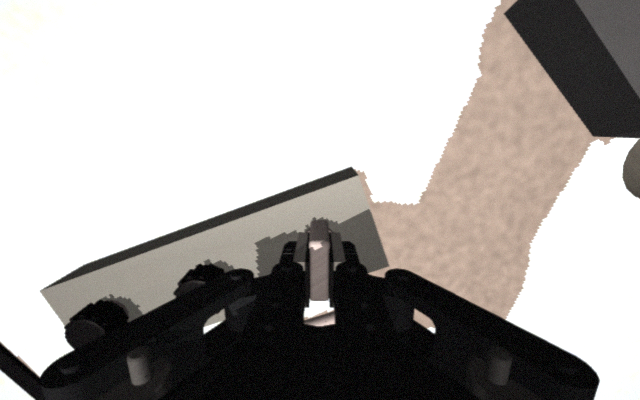

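```bash

python3 - <<'E'
from ov import *
z=np.load("pics/w4.npz");p=z["p"];W=z["T"]@bot.camera_info("wrist")["mount"]
off=np.array([270,205]);sc=8
im=cv2.convertScaleAbs(cv2.resize(p[205:280,270:370,::-1],(800,600),interpolation=2),alpha=2.5)
o3=z["T"]
overlay(im,W,o3[0,3],o3[1,3],np.arctan2(o3[1,0],o3[0,0]),.038,off,sc)
# pad box outline in tool frame at TCP z +11
for y in(-.005,.005):
  P=[(proj("wrist",(o3@np.array([.011,y,zz,1]))[:3],W)-off+.5)*sc for zz in (0,-.019,-.03)]
  cv2.polylines(im,[np.int32(P)],False,(0,255,255),1)
cv2.imwrite("pics/o4.png",im)
E
```

```text
(no output)
```

View pics/o4.png

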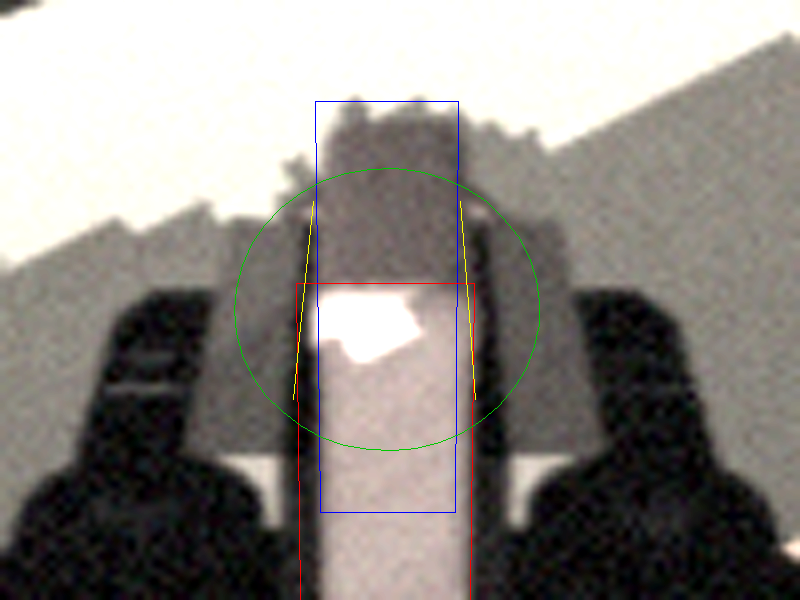

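```bash

python3 -m jog '[[[0,0,-10],[0,0,0],1],[[0,0,-20],[0,0,0],1],[[0,0,-30],[0,0,0],1],[[0,0,-20],[0,0,0],1],[[0,0,0],[0,0,0],1],[[0,0,0],[0,0,0],1]]'
python3 - <<'E'
from ov import *
m=bot.camera_info("wrist")["mount"]
z=np.load("pics/w1.npz");W1=z["T"]@m; print("w1",onz("wrist",(497.3,97.3),.04,W1))
print("top",onz("top",(315.7,213.1),.04),onz("top",(314.3,212),.04),"scene",onz("scene",(313.6,201.4),.04))
o=bot.get_obs(); print(o["eef_pos"],o["contact_force"],o["gripper_width"])
p,d=bot.read_camera("wrist");T=pose(o);W=T@m; cv2.imwrite("pics/w5.png",cv2.convertScaleAbs(p[:,:,::-1],alpha=1.3)); np.savez("pics/w5.npz",d=d,p=p,T=T)
l=bot.landmark_of("wrist","hole"); print([(np.array(a["xy"])*[640,400],a["score"]) for a in l[:2]])
for a in l[:1]:print(onz("wrist",np.array(a["xy"])*[640,400],.04,W))
E
```

```text
t: 6.65
eef_pos: [0.514, -0.1485, 0.1228]
tool_rot: [-0.0, 0.254, 0.967, 0.0]
contact_force: [-0.0, -0.7, -1.1]
gripper_width: 0.104
w1 [0.49268029 0.06543297 0.04      ]
top [0.48738352 0.06180416 0.04      ] [0.49040115 0.06545925 0.04      ] scene [0.48578982 0.06790057 0.04      ]
[ 0.51404859 -0.14847641  0.12279336] [-0.03362343 -0.71258363 -1.14017434] 0.10413819101814657
[(array([558.592,  42.88 ]), 0.83)]
[0.49230174 0.06393724 0.04      ]
```

View pics/w5.png

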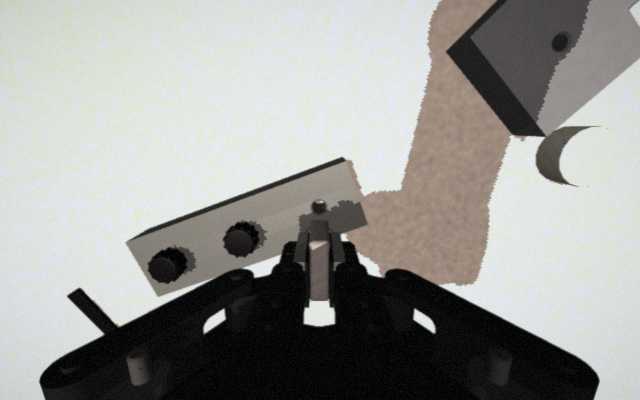

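```bash

python3 -m jog '[[[20.7,29.1,-1],[0,0,0],1],[[20.7,29.1,-1],[0,0,0],1],[[20.7,29.1,-1],[0,0,0],1],[[20.7,29.1,-1],[0,0,0],1],[[20.7,29.1,-1],[0,0,0],1],[[20.7,29.1,-1],[0,0,0],1],[[0,0,0],[0,0,0],1],[[0,0,0],[0,0,-10],1],[[0,0,0],[0,0,-10],1],[[0,0,0],[0,0,-10],1],[[0,0,0],[0,0,-10],1],[[0,0,0],[0,0,0],1]]'
python3 - <<'E'
from ov import *
m=bot.camera_info("wrist")["mount"]
z=np.load("pics/w5.npz"); 
print("caddy hole by camera",onz("wrist",(319,206.5),.034,z["T"]@m)) 
o=bot.get_obs(); print(o["q"])
E
```

```text
t: 8.25
eef_pos: [0.492, 0.0632, 0.1288]
tool_rot: [-0.001, -0.09, 0.996, -0.0]
contact_force: [-0.5, -0.4, -0.6]
gripper_width: 0.106
caddy hole by camera [ 0.51602089 -0.149306    0.034     ]
[-0.44770904  0.32325911  0.23202307  2.08427354 -0.10764774  0.74616757
  1.6039054 ]
```

```bash

python3 -m jog '[[[0,0,0],[0,0,-10],1],[[0,0,0],[0,0,-10],1],[[0,0,0],[0,0,-10],1],[[0,0,0],[0,0,-10],1],[[0,0,0],[0,0,-10],1],[[0,0,0],[0,0,-10],1],[[0,0,0],[0,0,-5],1],[[0,0,0],[0,0,0],1],[[0,0,0],[0,0,0],1]]'
python3 - <<'E'
from ov import *
m=bot.camera_info("wrist")["mount"]
o=bot.get_obs(); print(o["q"],o["eef_pos"],o["tool_rot"])
p,d=bot.read_camera("wrist");T=pose(o);W=T@m; np.savez("pics/w6.npz",d=d,p=p,T=T)
l=bot.landmark_of("wrist","hole"); print([(np.array(a["xy"])*[640,400],a["score"]) for a in l[:2]])
for a in l[:1]:print(onz("wrist",np.array(a["xy"])*[640,400],.04,W))
im=cv2.convertScaleAbs(cv2.resize(p[130:280,220:420,::-1],(800,600),interpolation=2),alpha=1.8);cv2.imwrite("pics/w6.png",im)
E
```

```text
t: 9.38
eef_pos: [0.4921, 0.064, 0.1291]
tool_rot: [-0.0, -0.611, 0.792, 0.0]
contact_force: [0.2, -0.1, -1.6]
gripper_width: 0.103
[-0.24644736  0.31950389 -0.01037055  2.07065458  0.00484025  0.75195021
  2.62580599] [0.49213742 0.0640315  0.12906353] [-2.37008926e-04 -6.11076424e-01  7.91571565e-01  7.39606412e-05]
[(array([316.928, 207.6  ]), 0.93)]
[0.49505993 0.06648503 0.04      ]
```

View pics/w6.png

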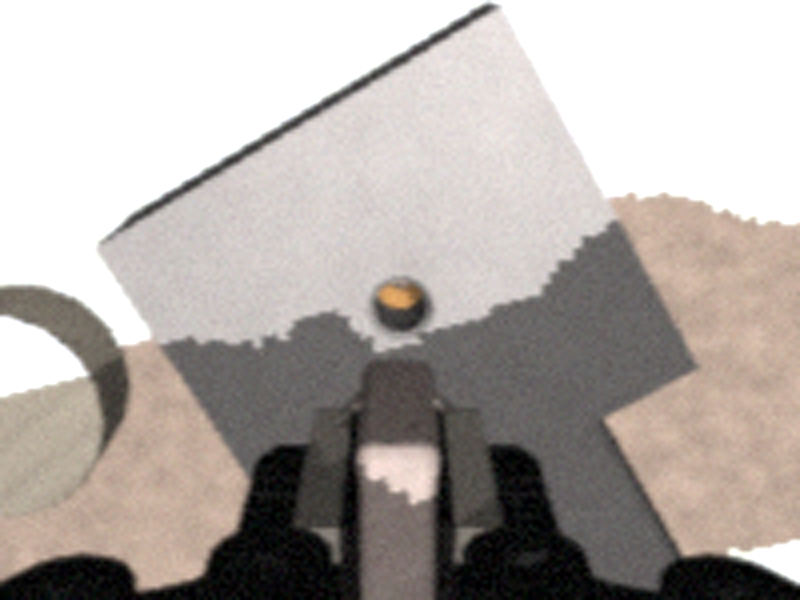

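```bash

python3 - <<'E'
from ov import *
m=bot.camera_info("wrist")["mount"]
z=np.load("pics/w6.npz");T=z["T"];W=T@m
h=onz("wrist",(320.3,206.1),.04,W); print(h,"tool mm",T[:3,:3].T@(h-T[:3,3])*1000, "TCP axis proj",proj("wrist",[T[0,3],T[1,3],.04],W))
z5=np.load("pics/w5.npz");p=z5["p"]
im=cv2.convertScaleAbs(cv2.resize(p[180:255,270:370,::-1],(800,600),interpolation=2),alpha=1.8);cv2.imwrite("pics/w5z.png",im)
print(proj("wrist",[*z5["T"][:2,3],.034],z5["T"]@m))
E
```

```text
[0.4918939  0.06591701 0.04      ] tool mm [-1.78779632  0.67670817 89.06330847] TCP axis proj [319.475241   204.13992768]
[319.53353858 204.28148414]
```

View pics/w5z.png

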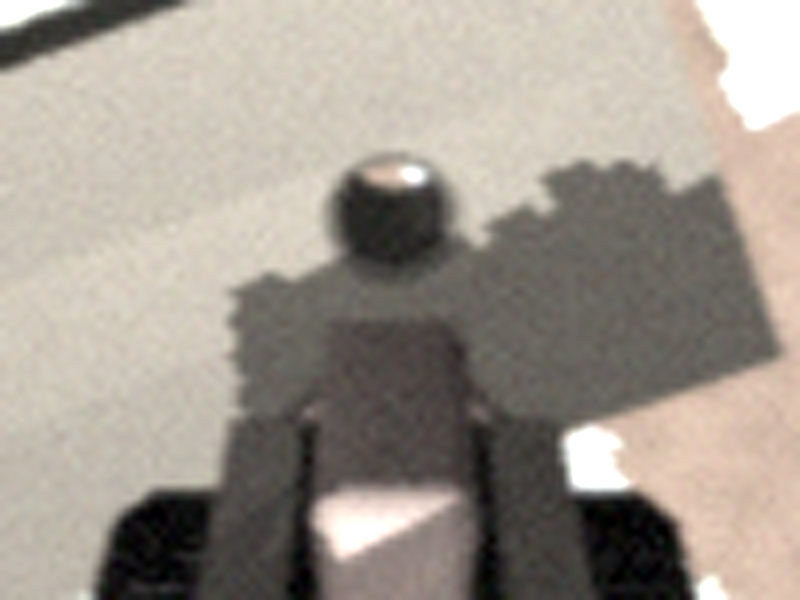

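```bash

python3 -m jog '[[[-1.9,0.7,10],[0,0,0],1],[[0,0,20],[0,0,0],1],[[0,0,12],[0,0,0],1],[[0,0,0],[0,0,0],1],[[0,0,0],[0,0,0],1]]'
python3 - <<'E'
from ov import *
m=bot.camera_info("wrist")["mount"]
o=bot.get_obs(); print(o["q"],o["eef_pos"],o["contact_force"])
p,d=bot.read_camera("wrist");T=pose(o);W=T@m; np.savez("pics/w7.npz",d=d,p=p,T=T)
im=cv2.convertScaleAbs(cv2.resize(p[150:270,240:400,::-1],(800,600),interpolation=2),alpha=2);cv2.imwrite("pics/w7.png",im)
p,d=bot.read_camera("scene");cv2.imwrite("pics/s7.png",cv2.convertScaleAbs(cv2.resize(p[120:240,240:400,::-1],(800,600),interpolation=2),alpha=1.3))
E
```

```text
t: 10.1
eef_pos: [0.4924, 0.0664, 0.0875]
tool_rot: [0.0, -0.612, 0.79, -0.0]
contact_force: [0.1, 0.4, -0.6]
gripper_width: 0.103
[-0.24869234  0.38689893 -0.01331873  2.09755953  0.00822811  0.65676259
  2.62162492] [0.49235778 0.06642615 0.08754604] [ 0.09313253  0.40767038 -0.61967821]
```

View pics/w7.png

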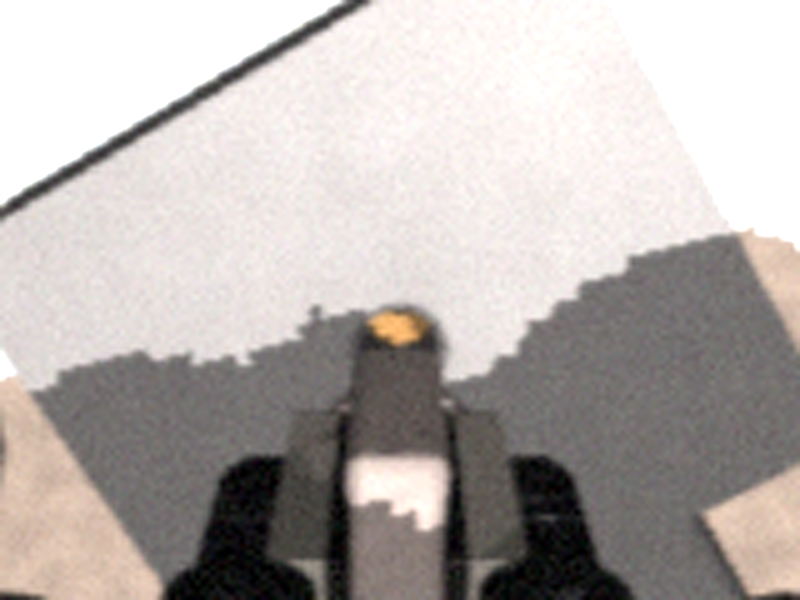

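View pics/s7.png

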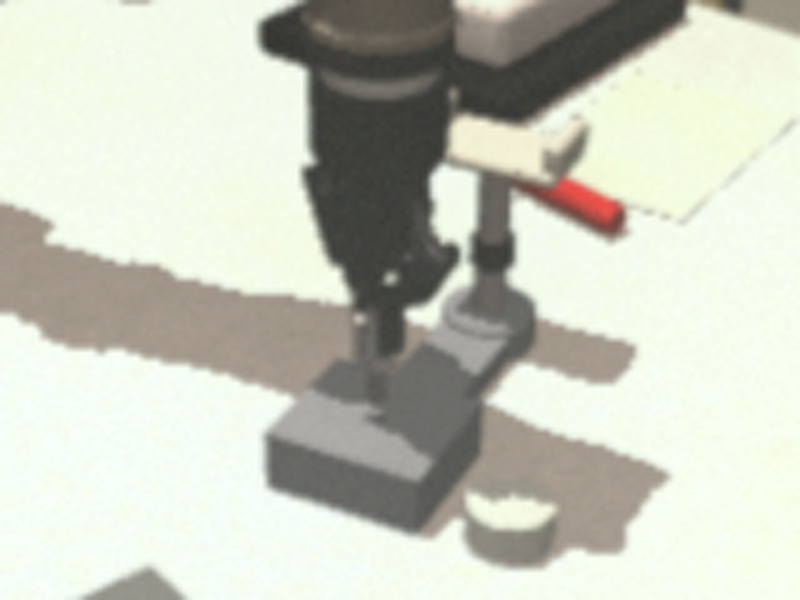

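The hole's upper half shows at (400,330) in the crop, in line with the wing's centre. I'll insert slowly.

```bash

python3 -m jog '[[[0,0,4],[0,0,0],1],[[0,0,4],[0,0,0],1],[[0,0,0],[0,0,0],1]]'
python3 -m jog '[[[0,0,2],[0,0,0],1],[[0,0,2],[0,0,0],1],[[0,0,0],[0,0,0],1]]'
python3 -m jog '[[[0,0,2],[0,0,0],1],[[0,0,2],[0,0,0],1],[[0,0,0],[0,0,0],1]]'
```

```text
t: 10.58
eef_pos: [0.4918, 0.0663, 0.0789]
tool_rot: [-0.0, -0.613, 0.79, 0.0]
contact_force: [-0.1, 0.1, -1.3]
gripper_width: 0.107
t: 10.95
eef_pos: [0.4919, 0.0664, 0.0751]
tool_rot: [-0.0, -0.613, 0.79, 0.0]
contact_force: [-0.2, 0.2, -0.7]
gripper_width: 0.105
t: 11.32
eef_pos: [0.4919, 0.0663, 0.0711]
tool_rot: [-0.0, -0.613, 0.79, 0.0]
contact_force: [-0.1, -0.6, 0.2]
gripper_width: 0.104
```

```bash

python3 -m jog '[[[0,0,2],[0,0,0],1],[[0,0,2],[0,0,0],1],[[0,0,0],[0,0,0],1]]'
python3 -m jog '[[[0,0,2],[0,0,0],1],[[0,0,2],[0,0,0],1],[[0,0,0],[0,0,0],1]]'
python3 -m jog '[[[0,0,1],[0,0,0],1],[[0,0,0],[0,0,0],1]]'
```

```text
t: 11.7
eef_pos: [0.4919, 0.0663, 0.0671]
tool_rot: [-0.0, -0.613, 0.79, 0.0]
contact_force: [0.4, 0.1, 0.1]
gripper_width: 0.102
t: 12.08
eef_pos: [0.4919, 0.0663, 0.0631]
tool_rot: [-0.0, -0.613, 0.79, 0.0]
contact_force: [0.0, -0.2, -1.1]
gripper_width: 0.107
t: 12.32
eef_pos: [0.492, 0.0664, 0.0622]
tool_rot: [-0.0, -0.613, 0.79, 0.0]
contact_force: [-0.2, 0.1, -0.3]
gripper_width: 0.106
```

```bash

for i in 1 2 3; do python3 -m jog '[[[0,0,1],[0,0,0],1],[[0,0,0],[0,0,0],1],[[0,0,0],[0,0,0],1]]' | grep -v tool_rot; done
```

```text
t: 12.7
eef_pos: [0.4921, 0.0664, 0.0613]
contact_force: [0.6, 0.8, -1.6]
gripper_width: 0.103
t: 13.08
eef_pos: [0.4921, 0.0664, 0.0603]
contact_force: [0.1, 0.4, -1.2]
gripper_width: 0.104
t: 13.45
eef_pos: [0.492, 0.0664, 0.0593]
contact_force: [0.8, 0.1, -0.6]
gripper_width: 0.104
```

```bash

for i in 1 2 3; do python3 -m jog '[[[0,0,0.8],[0,0,0],1],[[0,0,0],[0,0,0],1],[[0,0,0],[0,0,0],1]]' | grep -v tool_rot; done
```

```text
t: 13.82
eef_pos: [0.492, 0.0664, 0.0585]
contact_force: [-0.4, 0.3, -0.3]
gripper_width: 0.104
t: 14.2
eef_pos: [0.492, 0.0664, 0.0577]
contact_force: [-0.4, 0.3, -0.9]
gripper_width: 0.104
t: 14.58
eef_pos: [0.4921, 0.0663, 0.0569]
contact_force: [-0.7, -0.4, -0.8]
gripper_width: 0.106
```

```bash

for i in 1 2 3; do python3 -m jog '[[[0,0,0.7],[0,0,0],1],[[0,0,0],[0,0,0],1]]' | grep -v tool_rot; done
```

```text
t: 14.82
eef_pos: [0.4921, 0.0662, 0.0562]
contact_force: [-0.4, -2.2, 0.6]
gripper_width: 0.103
t: 15.08
eef_pos: [0.4921, 0.0662, 0.0556]
contact_force: [0.5, -1.4, 1.4]
gripper_width: 0.103
t: 15.32
eef_pos: [0.4922, 0.0661, 0.055]
contact_force: [-1.1, -2.1, 5.2]
gripper_width: 0.106
```

```bash

python3 -m jog '[[[0.4,-0.1,0],[0,0,0],1],[[0,0,0.4],[0,0,0],1],[[0,0,0],[0,0,0],1]]' 80| grep -v tool_rot
python3 -m jog '[[[0,0,0.4],[0,0,0],1],[[0,0,0],[0,0,0],1]]' | grep -v tool_rot
```

```text
t: 15.7
eef_pos: [0.4921, 0.0659, 0.0546]
contact_force: [-2.1, -1.2, 6.5]
gripper_width: 0.102
t: 15.95
eef_pos: [0.4921, 0.0659, 0.0543]
contact_force: [-2.3, -0.7, 7.3]
gripper_width: 0.101
```

```bash

python3 -m jog '[[[0.2,0.4,0.3],[0,0,0],1],[[0,0,0],[0,0,0],1]]' | grep -v tool_rot
python3 -m jog '[[[0,0,0.3],[0,0,0],1],[[0,0,0],[0,0,0],1]]' | grep -v tool_rot
```

```text
t: 16.2
eef_pos: [0.4921, 0.0659, 0.0542]
contact_force: [-1.9, -2.1, 9.4]
gripper_width: 0.1
t: 16.45
eef_pos: [0.4921, 0.0659, 0.054]
contact_force: [-2.9, -1.8, 10.9]
gripper_width: 0.098
```

```bash

python3 -m jog '[[[0,0,0.2],[0,0,8],1],[[0,0,0.2],[0,0,8],1],[[0,0,0],[0,0,0],1]]'
```

```text
t: 16.82
eef_pos: [0.4918, 0.0659, 0.0535]
tool_rot: [0.0, -0.496, 0.868, -0.0]
contact_force: [-2.1, -1.8, 9.7]
gripper_width: 0.095
```

```bash

python3 -m jog '[[[0,0,0.2],[0,0,8],1],[[0,0,0.2],[0,0,8],1]]'
```

```text
t: 17.08
eef_pos: [0.4917, 0.066, 0.0531]
tool_rot: [0.0, -0.369, 0.929, 0.0]
contact_force: [-2.5, -2.3, 9.1]
gripper_width: 0.1
```

```bash

python3 -m jog '[[[0.4,0,0.4],[0,0,8],1],[[0,0,0.35],[0,0,8],1]]'
```

```text
t: 17.32
eef_pos: [0.4916, 0.066, 0.0524]
tool_rot: [0.0, -0.236, 0.972, 0.0]
contact_force: [-1.9, -0.6, 10.5]
gripper_width: 0.105
```

```bash

python3 -m jog '[[[0,0,0.25],[0,0,8],1],[[0,0,0.25],[0,0,8],1]]'
```

```text
t: 17.58
eef_pos: [0.4915, 0.0662, 0.0519]
tool_rot: [0.0, -0.099, 0.995, 0.0]
contact_force: [-2.5, -0.2, 11.3]
gripper_width: 0.096
```

```bash

python3 -m jog '[[[0,0,0.25],[0,0,8],1],[[0,0.2,0.25],[0,0,8],1]]'
```

```text
t: 17.82
eef_pos: [0.4915, 0.0664, 0.0514]
tool_rot: [0.0, 0.041, 0.999, 0.0]
contact_force: [-2.4, -0.9, 11.5]
gripper_width: 0.094
```

```bash

python3 -m jog '[[[0,0,0.25],[0,0,8],1],[[0,0,0.25],[0,0,8],1]]'
```

```text
t: 18.08
eef_pos: [0.4915, 0.0665, 0.0509]
tool_rot: [0.0, 0.179, 0.984, 0.001]
contact_force: [-2.5, 0.9, 10.6]
gripper_width: 0.1
```

```bash

python3 -m jog '[[[0,0.2,0.3],[0,0,8],1],[[0,0,0.25],[0,0,8],1]]'; python3 - <<'E'
from ov import *
p,d=bot.read_camera("wrist")
im=cv2.convertScaleAbs(cv2.resize(p[150:270,240:400,::-1],(800,600),interpolation=2),alpha=2);cv2.imwrite("pics/w8.png",im)
p,d=bot.read_camera("scene");cv2.imwrite("pics/s8.png",cv2.convertScaleAbs(cv2.resize(p[165:225,275:355,::-1],(800,600),interpolation=2),alpha=2))
E
```

```text
t: 18.32
eef_pos: [0.4917, 0.0668, 0.0505]
tool_rot: [0.0, 0.315, 0.949, 0.001]
contact_force: [-3.4, 1.0, 16.1]
gripper_width: 0.103
```

View pics/s8.png

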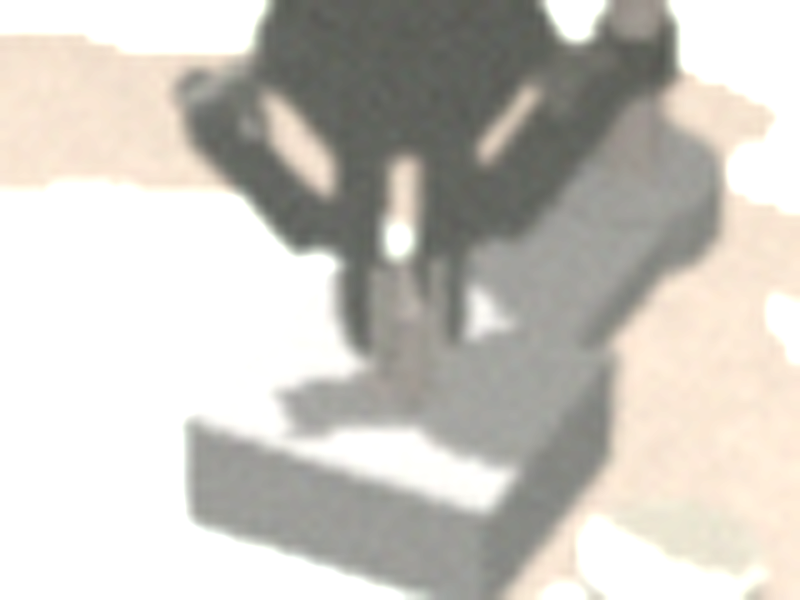

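View pics/w8.png

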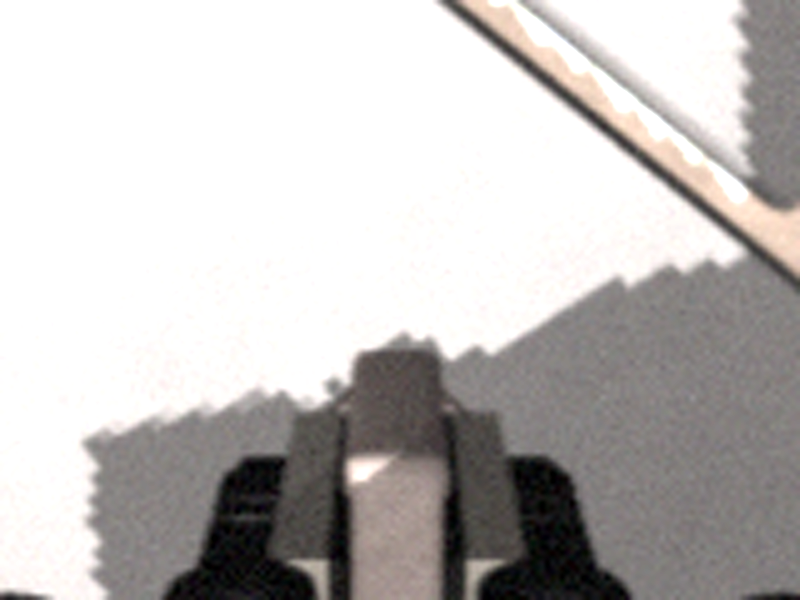

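Force rose to 16 N at the expected collar height, which suggests the collar has touched down. I'll ease off a little.

```bash

python3 -m jog '[[[0,0.2,-0.3],[0,0,0],1],[[0,0,0],[0,0,0],1]]'
```

```text
t: 18.68
eef_pos: [0.4917, 0.0668, 0.0505]
tool_rot: [-0.0, 0.312, 0.95, 0.0]
contact_force: [-2.9, -0.3, 10.9]
gripper_width: 0.1
```

z didn't move as the force dropped, so it is on a hard stop. I'll turn a little further at this push to relax the give.

```bash

python3 -m jog '[[[0,0,0],[0,0,8],1],[[0,0,0],[0,0,8],1]]'
```

```text
t: 18.92
eef_pos: [0.4918, 0.067, 0.0505]
tool_rot: [-0.0, 0.444, 0.896, 0.001]
contact_force: [-0.9, 0.3, 8.6]
gripper_width: 0.096
```

```bash

python3 -m jog '[[[0,0,0.15],[0,0,8],1],[[0,0,0],[0,0,8],1],[[0,0,0],[0,0,8],1]]'
```

```text
t: 19.3
eef_pos: [0.4921, 0.0672, 0.0505]
tool_rot: [-0.0, 0.62, 0.784, 0.001]
contact_force: [-2.5, 2.1, 10.0]
gripper_width: 0.101
```

```bash

python3 -m jog '[[[0,0,-0.7],[0,0,0],1],[[0,0,-0.4],[0,0,0],1],[[0,0,0],[0,0,0],1]]'
python3 -m jog '[[[0,0,0],[0,0,0],0.5],[[0,0,0],[0,0,0],0],[[0,0,0],[0,0,0],0],[[0,0,0],[0,0,0],0],[[0,0,-5],[0,0,0],0],[[0,0,-15],[0,0,0],0],[[0,0,-25],[0,0,0],0],[[0,0,-30],[0,0,0],0],[[0,0,0],[0,0,0],0],[[0,0,0],[0,0,0],0]]'
python3 - <<'E'
from ov import *
m=bot.camera_info("wrist")["mount"]
o=bot.get_obs();T=pose(o)
p,d=bot.read_camera("wrist");np.savez("pics/w9.npz",d=d,p=p,T=T)
im=cv2.convertScaleAbs(cv2.resize(p[120:270,220:420,::-1],(800,600),interpolation=2),alpha=1.6)
cv2.imwrite("pics/w9.png",im)
p,d=bot.read_camera("scene");cv2.imwrite("pics/s9.png",cv2.convertScaleAbs(cv2.resize(p[165:225,275:355,::-1],(800,600),interpolation=2),alpha=1.6))
E
```

```text
t: 19.68
eef_pos: [0.4919, 0.0669, 0.051]
tool_rot: [0.0, 0.618, 0.786, 0.0]
contact_force: [1.0, 3.3, 1.0]
gripper_width: 0.1
t: 20.92
eef_pos: [0.4913, 0.0664, 0.1261]
tool_rot: [-0.0, 0.619, 0.786, 0.0]
contact_force: [-0.2, 0.8, -0.6]
gripper_width: 0.501
```

View pics/s9.png

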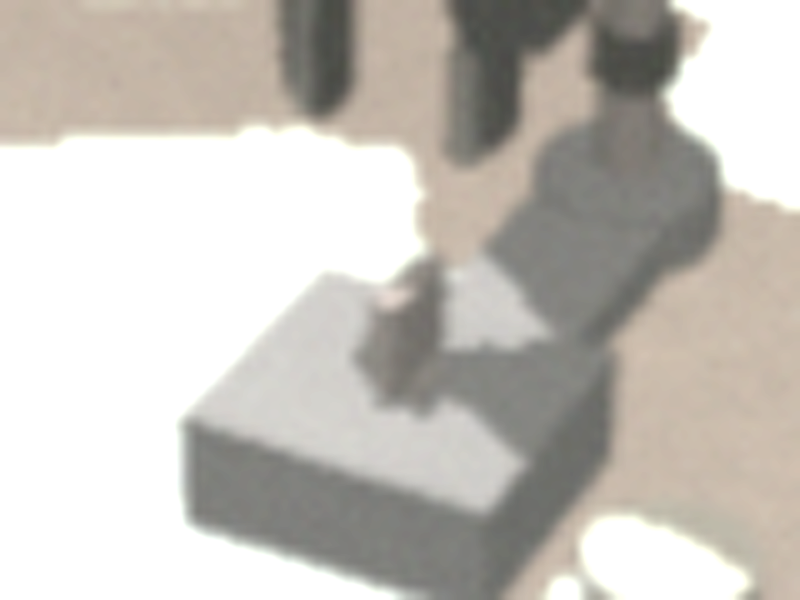

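View pics/w9.png

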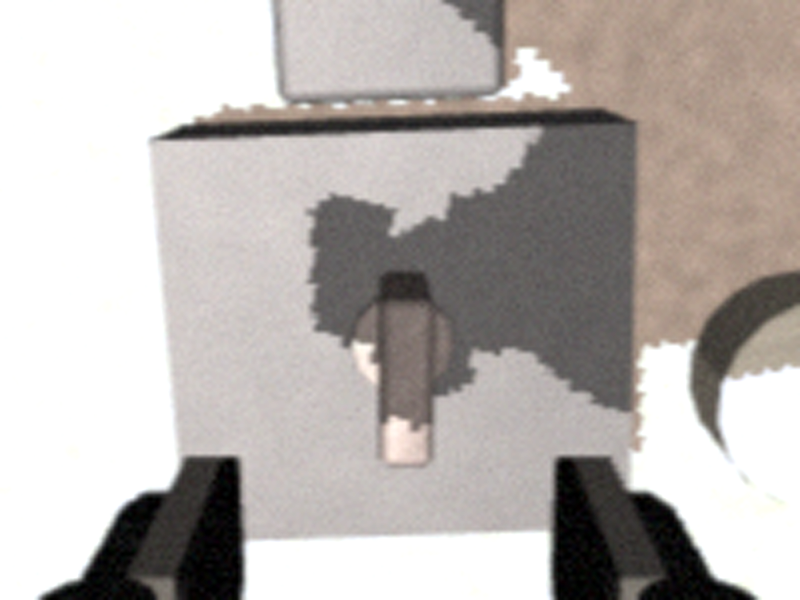

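```bash

python3 - <<'E'
from ov import *
m=bot.camera_info("wrist")["mount"]
def med(z,pts):
    W=z["T"]@m; out=[]
    for (u,v) in pts:
        for a in range(-1,2):
            for b in range(-1,2):
                dd=z["d"][v+b,u+a]
                if dd>0: out.append(dep("wrist",(u+a,v+b),dd,W))
    return np.median(out,0),np.std(np.array(out)[:,2])
z=np.load("pics/w9.npz")
c=lambda x,y:(int(220+x/4),int(120+y/4))
top=med(z,[c(405,320),c(405,350),c(405,390),c(405,430)]); foot=med(z,[c(250,250),c(250,400),c(550,250),c(550,420),c(330,450),c(480,420)])
print("wing top",top,"foot",foot,"diff",top[0][2]-foot[0][2])
z=np.load("pics/w3.npz"); c=lambda x,y:(int(250+x/5),int(120+y/5))
t=med(z,[c(345,420),c(345,460),c(345,520),c(345,560)]); f=med(z,[c(180,400),c(260,500),c(450,460),c(450,350)])
print("ref caddy",t[0][2]-f[0][2],t,f)
z=np.load("pics/w9.npz"); print(np.array([onz("wrist",(220+x/4,120+y/4),.0765,z["T"]@m) for x,y in [(405,300),(405,465)]]))
E
```

```text
wing top (array([0.49197028, 0.07247637, 0.07553657]), np.float64(0.0007349129458010203)) foot (array([0.49850874, 0.05536857, 0.03875586]), np.float64(0.000619718898868023)) diff 0.036780711049976184
ref caddy 0.035978037898315884 (array([ 0.51558674, -0.14827941,  0.06897837]), np.float64(0.0006511212150295504)) (array([ 0.51902231, -0.13688879,  0.03300033]), np.float64(0.0005742812551025782))
[[0.48911684 0.08508399 0.0765    ]
 [0.49653057 0.05457934 0.0765    ]]
```

```bash

python3 -m jog '[[[-20,0,-30],[0,0,0],0],[[-20,0,-30],[0,0,0],0],[[0,0,0],[0,0,0],0],[[0,0,0],[0,0,0],0]]'
python3 - <<'E'
from ov import *
m=bot.camera_info("wrist")["mount"]
o=bot.get_obs();T=pose(o)
p,d=bot.read_camera("wrist");np.savez("pics/w10.npz",d=d,p=p,T=T)
for n in ["screw_collar","screw_wing","hole","screw_tip"]:
    print(n,[(np.array(a["xy"])*[640,400],round(a["score"],2)) for a in bot.landmark_of("wrist",n)[:2]])
im=cv2.convertScaleAbs(cv2.resize(p[60:210,220:420,::-1],(800,600),interpolation=2),alpha=1.6)
cv2.imwrite("pics/w10.png",im)
E
```

```text
t: 21.52
eef_pos: [0.5001, 0.0277, 0.1851]
tool_rot: [-0.001, 0.619, 0.786, -0.001]
contact_force: [-0.1, 0.3, 0.2]
gripper_width: 0.501
screw_collar [(array([321.28, 149.52]), 0.73)]
screw_wing [(array([323.2, 148. ]), 0.55), (array([323.584, 145.8  ]), 0.19)]
hole [(array([316.48, 151.8 ]), 0.8)]
screw_tip [(array([321.28, 149.2 ]), 0.63)]
```

View pics/w10.png

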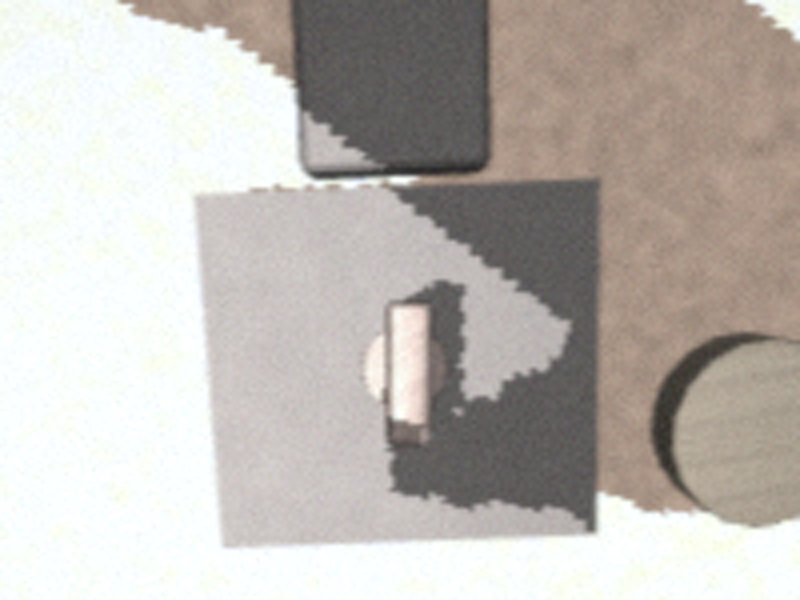

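```bash

python3 - <<'E'
from ov import *
m=bot.camera_info("wrist")["mount"]
z=np.load("pics/w10.npz");W=z["T"]@m; f=lambda x,y,h:onz("wrist",(220+x/4,60+y/4),h,W)
C=[f(*c,.04)[:2] for c in [(195,197),(599,180),(596,532),(224,547)]]
C=np.array(C);print(C,C.mean(0)); print([np.linalg.norm(C[i]-C[(i+1)%4]) for i in range(4)])
hc=C.mean(0)
wt=np.mean([f(*c,.0765)[:2] for c in [(388,306),(430,306),(430,420),(388,420)]],0)
print("wing top c",wt,"minus hole",wt-hc)
print("collar top", f(404,367,.0448)[:2]-hc)
im=cv2.convertScaleAbs(cv2.resize(z["p"][60:210,220:420,::-1],(800,600),interpolation=2),alpha=1.6)
R_=z["T"];overlay(im,W,hc[0],hc[1],np.arctan2(R_[1,0],R_[0,0])+np.radians(0),.0448,np.array([220,60]),4)
cv2.imwrite("pics/o10.png",im)
E
```

```text
[[0.43340809 0.09565555]
 [0.52872673 0.12263679]
 [0.55275665 0.0374175 ]
 [0.45759302 0.01024859]] [0.49312112 0.06648961]
[np.float64(0.099063766287189), np.float64(0.08854244183950988), np.float64(0.0989659847833063), np.float64(0.08876519331524146)]
wing top c [0.49299783 0.07165236] minus hole [-0.0001233   0.00516275]
collar top [-0.00020903  0.00148056]
```

View pics/o10.png

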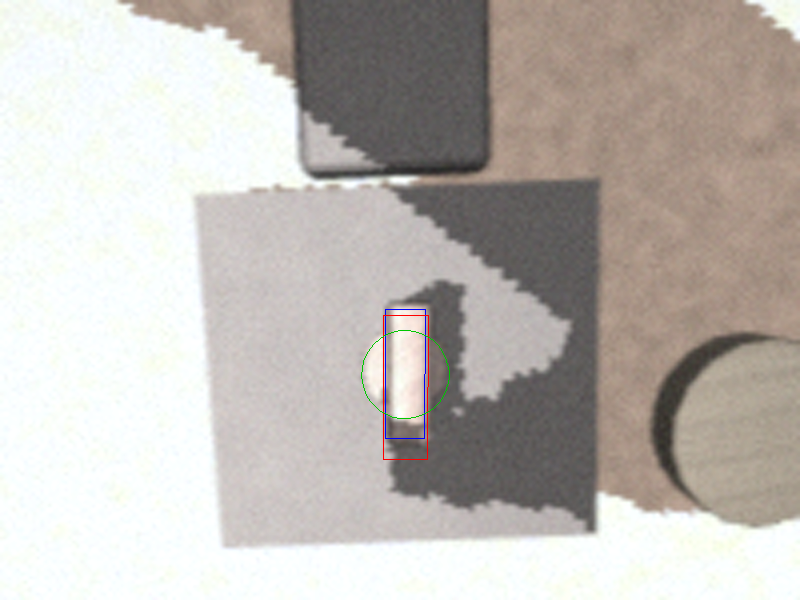

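```bash

python3 - <<'E'
from ov import *
m=bot.camera_info("wrist")["mount"]
for fn,(ox,oy),sc,(x0,x1,y0,y1),(fx0,fx1,fy0,fy1) in [("w10",(220,60),4,(394,424,310,438),(240,350,220,520)),("w9",(220,120),4,(386,424,305,458),(200,300,160,440)),("w3",(250,120),5,(324,368,400,585),(330,480,230,330))]:
    z=np.load(f"pics/{fn}.npz");W=z["T"]@m
    def fit(a,b,c,e):
        P=[]
        for v in range(int(oy+c/sc)+1,int(oy+e/sc)):
            for u in range(int(ox+a/sc)+1,int(ox+b/sc)):
                if z["d"][v,u]>0: P.append(dep("wrist",(u,v),z["d"][v,u],W))
        P=np.array(P); L=(P-z["T"][:3,3])@z["T"][:3,:3]; k=np.abs(L[:,2]-np.median(L[:,2]))<.003; L=L[k]
        A=np.c_[L[:,0],L[:,1],np.ones(len(L))]; s=np.linalg.lstsq(A,-L[:,2],rcond=None)[0]
        return s[:2],P[k].mean(0),len(L),L[:,0].min(),L[:,0].max()
    print(fn,"wing",fit(x0,x1,y0,y1)); print("   plane",fit(fx0,fx1,fy0,fy1))
E
```

```text
w10 wing (array([-0.04361842, -0.08946805]), array([0.49326533, 0.06966316, 0.0757736 ]), 216, np.float64(0.02888824875307638), np.float64(0.055582180061275535))
   plane (array([-0.00074597, -0.00259553]), array([0.46591683, 0.05965918, 0.03879899]), 1914, np.float64(0.0008398513207846489), np.float64(0.07537965464889346))
w9 wing (array([-0.04462248, -0.02541152]), array([0.49252842, 0.07029716, 0.07575925]), 332, np.float64(-0.010573950056933545), np.float64(0.016957993534698127))Traceback (most recent call last):
  File "<stdin>", line 13, in <module>
  File "<stdin>", line 9, in fit
  File "h.py", line 24, in dep
    c,r=ray(cam,uv,W); return c+r*d
        ~~~^^^^^^^^^^
  File "h.py", line 7, in ray
    i=bot.camera_info(cam); K=np.array([[i["fx"],0,i["cx"]],[0,i["fy"],i["cy"]],[0,0,1]])
ValueError: time passes only in moves, steps and waits
```

The collar sits about 0.8 mm above the foot and the screw leans about 0.045 rad. Both are within limits and unchanged between the two views. I'll take one last overview before handing in.

```bash

python3 - <<'E'
from ov import *
p,d=bot.read_camera("top");cv2.imwrite("pics/t11.png",p[:,:,::-1])
a=cv2.imread("pics/top0.png").astype(int)
df=np.abs(a-p[:,:,::-1]).sum(2)
for n,(x0,x1,y0,y1) in dict(knobs=(408,460,190,220),pen=(388,446,170,188),tin=(300,324,165,186),cup=(388,426,104,138),occ=(476,502,152,218),pump=(135,165,140,172),driver=(180,200,236,318)).items(): print(n,(df[y0:y1,x0:x1]>90).sum())
print(bot.get_obs()["contact_force"])
E
```

```text
knobs 0
pen 0
tin 442
cup 0
occ 0
pump 0
driver 725
[ 0.55580215 -0.46824403  0.79781695]
```

View pics/t11.png

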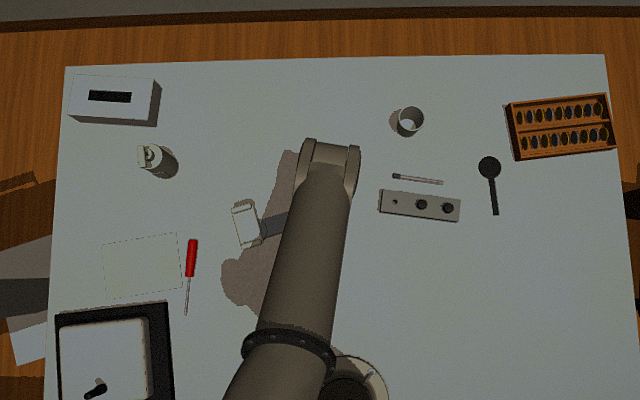

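The top view shows everything in place. The tin is only hidden by the arm, and the difference at the driver (190,275) comes from the arm's shadow having moved. I'm handing in.

```bash
python3 -c "
from station import bot
print(bot.hand_in())"
```

```text
the job is handed in; nothing more can be done
None
```

The wing screw is in the foot's pilot hole, driven until its collar came down on the foot, and released. I handed the job in at about 21.6 s.

**Driving:** I turned it clockwise about 150° in one grasp, pushing mostly 9–11.5 N. One reading reached 16 N as the collar touched down, and I eased off straight away. The height then stayed at a hard stop while the force dropped, which confirmed the collar was seated.

**Last checks:**
- **Collar height:** it stands about 0.8 mm above the foot (limit 2.5 mm), by comparing depth readings with the same measurement in the caddy.
- **Lean:** about 0.045 rad (limit 0.1), the same in two views. The lean across the wing's thickness was too noisy to measure well (0.03 and 0.09 rad in the two views).
- **Collar position:** about 1.5 mm from the hole's axis (limit 3 mm), judged against the foot's corners.
- **Other things:** the round-knobbed screws, penlight, occluder, pump and cup looked unchanged from above. The picture differed at the screwdriver, which I put down to the arm's shadow moving. The tin was hidden by the arm in that last view, but the wrist picture just before showed it standing beside the foot.

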